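Dispense one three-phase set of fuses from the rocker chute

ROBOT

A 6-joint arm with a two-finger parallel gripper is mounted at the origin on the work surface. World frame = base frame: x ahead of the robot, y to its left, z up, the work surface at z = 0. Lengths are in mm, angles in rad, forces in N, time in s.
With the tool pointing down it reaches from about 275 to 1000 mm from the base axis. Payload 8.4 kg.
Tool frame: the origin (TCP) lies on the centre line of the jaws, within the pads' length; the fingertips stand r.tip_reach ahead of it and the grasp point (between the pads) lies 11 mm behind it (r.tip_reach is the distance from the TCP to the fingertips, in mm); z points along the fingers, y is the line along which they close (so a half turn about z gives the same grasp; the last joint's range is limited). The gripper opens to 85 mm and grips with 20 to 120 N. Pads are 22 mm wide; open, the fingers measure 114 mm over their backs; the gripper's body (76 mm by 85 mm) begins 54 mm behind the grasp point. The pads swing forward as they close: fully open they stand 13 mm farther back than shut.
Start: joints at [-1.105, 0.353, 1.633, -0, 1.155, -0.002], TCP at [281.826, -557.855, 239.281] pointing down, gripper open.
Joint ranges: [-2.63, 2.63], [-0.92, 2.1], [0.06, 2.66], [-1.3, 4.44], [0, 2.69], [-3.02, 3.02]. Speed limits (rad/s): [2.22, 2.22, 2.79, 3.14, 3.14, 3.14].

INTERFACE

Orientations are given as [roll, pitch, yaw] about the fixed x, y, z axes, in that order (R = Rz(yaw) Ry(pitch) Rx(roll)).
In Python, from rig import r gives the robot as it stands.
- The arm moves only by the tool carry_out, never from a script. Its argument "targets" is a list of rows, each an object with "dp": the shift along the tool's x, y, z in mm, a list of three; "yaw": the turn about the tool's z in degrees. A call has 1 to 12 rows; each row is the pose to reach, as a shift and turn from the pose commanded when the call began, along the tool's axes at that moment; what a row does not reach only later rows make up. A row lasts 1/8 s, in which the tool goes at most 62.5 mm and 10.7 degrees, less where a joint would pass 70% of its speed; a pose out of reach is approached as far as the arm can. A call with a gripper value outside its range is refused whole. "fingers" is the opening, from -1 (shut) to 1 (fully open), so that 0 is half open, set as the call begins (left out, the last holds). The fingers move at their own pace and stop on an object; "grip_force" is the grip in N (left out, the last holds). Time passes only in rows, so rows that repeat a pose let the fingers close. It gives the time, the measured TCP pose, the force, the opening and the grip force at its end, in the units of the state.
- r.sense(): the state, without advancing time (a new reading comes with each control period).
- r.grab_frame(name): name is "side" or "top" or "wrist"; returns the picture (400x640x3 uint8, red, green, blue); there is no depth.
- r.get_calibration(name): a dict with "fx", "fy", "cx", "cy" (pixels), "dist_coeffs" ([k1, k2, p1, p2, k3] as OpenCV has them; the pictures are not rectified), "rvec" (rotation vector, rad) and "tvec" (3), from world to camera coordinates, as OpenCV has them. Camera axes: x right, y down, z forward; pixel columns grow to the right and rows downward; lengths in mm; the calibration is good to about 2 mm. A picture is of the moment at which its call begins: read the wrist's pose just before it. get_calibration takes no time and is no camera call; for the wrist camera it gives the pose at the moment of the call.
- r.sign_off(): hands the job in; it is judged then, once.
The state is a dict: "clock": time; "qpos": joint angles; "qvel": joint speeds; "joint_efforts": joint torques, N m; "eef_pos": TCP position; "tcp_rot": TCP orientation; "contact_force": force on the tool from outside, world axes, zero at the start; "wrist_torque": the same for the moment, N m; "opening": opening from 0.0 (shut) to 1.0 (fully open); "grasp_force": force on a finger pad.
Only numpy, scipy, OpenCV 4.12 (cv2) and the standard library are available. Lean on these libraries where they do the work, as an engineer would, in place of code of your own. Each camera call takes 0.05 s, during which the arm holds its last target. There are 200 camera calls.

TASK

Dispense one set of three of the larger fuses: with your fingertips press the paddle of that dispenser's rocker all the way down, so that the gate at its other end lifts, and keep it down until three fuses have rolled into the pick tray; then let the rocker come all the way up again so that the next fuses roll down against the shut gate. Exactly three fuses may come out. Touch no fuses, leave the dispenser of smaller fuses alone, and do not disturb the screwdriver, jar and carton.

Things in the scene. Friction and masses are not known exactly. Their poses are not given: they have to be found in the camera images.
- large_dispenser: Dark sheet-steel gravity chute for thick fuses on an aluminium base 255 x 98 x 6 mm (x -135 to +120); slopes 10 degrees down to its own -x, where it forms an open pick tray with a lip at x = -131. Upper end at x = +77 (wall tops 70 mm high there). Channel 62 mm wide, walls 20 mm. Origin: on the bench, under the rocker's pivot; +x points up the chute, z up.
- large_pivot (a point): Rocker pivot axis (along the dispenser's y) of the large dispenser, 79 mm straight above its origin, between two aluminium cheeks (30 mm long, tops 88 mm above the bench, outer faces 40 mm either side).
- large_paddle (a point): Top centre of the press paddle at the rear (+x) end of the large rocker, just behind the chute's upper end: grey ribbed slab 44 (x) x 36 (y) x 6 mm, free air above. At rest 98.7 mm behind and 32.6 mm above the pivot (111 mm above the bench); moves on an arc about it; fully pressed 103 mm behind, 13.5 mm below it (65 mm above the bench). Rear edge 0.22 rad up at rest, 0.22 rad down at the stop.
- large_rocker (a joint): 0 = at rest (gate shut), grows as the paddle is pressed, 0.45 rad = stop. A spring shuts it: about 3 N at the paddle at first, 6 N fully down. The gate frees fuses from about 0.36 rad; a blade behind the pivot drops ahead of the fourth fuse and holds it back while the paddle is down. Three fuses need 1 to 2 s to roll out and settle; after release the queue rolls to the gate in about 0.5 s.
- large_gate (a point): Where the gate (steel blade hanging from the rocker's front end) meets the floor of the large chute: 39 mm in front of (-x) the origin, 30 mm above the bench. Fixed to the chute.
- large_tray (a point): Centre of the pick tray's floor, in front of (-x) the gate: 85 mm before the large dispenser's origin, 22 mm above the bench; the tray is 92 mm long from gate to lip, 62 mm wide.
- small_dispenser: The same pattern of chute and rocker for the thin fuses, not to be used. Base 217 x 91 x 6 mm (x -97 to +120), channel 55 mm wide, pivot 57 mm above its origin; same axes. Which dispenser stands left and which right changes.
- small_paddle (a point): Top centre of the small dispenser's paddle: same slab and arm as the large one, 90 mm above the bench at rest. Not to be pressed.
- small_rocker (a joint): 0 = at rest (gate shut), grows as the paddle is pressed, 0.45 rad = stop. Must stay at rest.
- large_fuse1: Thick cartridge fuse, 22 mm diameter x 58 mm, white ceramic with metal end caps, axis level across the chute (its own y), origin at its centre; about 55 g. Number 1 in the queue of five counted up from the gate: touching, 22 mm apart.
- large_fuse2: Thick cartridge fuse, 22 mm diameter x 58 mm, white ceramic with metal end caps, axis level across the chute (its own y), origin at its centre; about 55 g. Number 2 in the queue of five counted up from the gate: touching, 22 mm apart.
- large_fuse3: Thick cartridge fuse, 22 mm diameter x 58 mm, white ceramic with metal end caps, axis level across the chute (its own y), origin at its centre; about 55 g. Number 3 in the queue of five counted up from the gate: touching, 22 mm apart.
- large_fuse4: Thick cartridge fuse, 22 mm diameter x 58 mm, white ceramic with metal end caps, axis level across the chute (its own y), origin at its centre; about 55 g. Number 4 in the queue of five counted up from the gate: touching, 22 mm apart.
- large_fuse5: Thick cartridge fuse, 22 mm diameter x 58 mm, white ceramic with metal end caps, axis level across the chute (its own y), origin at its centre; about 55 g. Number 5 in the queue of five counted up from the gate: touching, 22 mm apart.
- small_fuse1: Thin cartridge fuse, 14 mm diameter x 51 mm, same materials, number 1 of four queued in the small dispenser; origin at its centre, its y across the chute.
- small_fuse2: Thin cartridge fuse, 14 mm diameter x 51 mm, same materials, number 2 of four queued in the small dispenser; origin at its centre, its y across the chute.
- small_fuse3: Thin cartridge fuse, 14 mm diameter x 51 mm, same materials, number 3 of four queued in the small dispenser; origin at its centre, its y across the chute.
- small_fuse4: Thin cartridge fuse, 14 mm diameter x 51 mm, same materials, number 4 of four queued in the small dispenser; origin at its centre, its y across the chute.
- screwdriver: Screwdriver lying on the bench, 200 mm long, black handle, beside the dispensers; origin under its middle. Bystander.
- jar: Closed jar 64 mm diameter x 85 mm with a black cap, standing beside the dispensers; origin under its centre. Bystander.
- carton: Cardboard carton 66 x 80 x 60 mm standing behind the dispensers; origin under its centre. Bystander.

How it is judged (in metres and radians):
On the way, in this order (a step that is already met when the one before it is completed fails the run):
1. the fingers press the large dispenser's rocker down (value of joint large_rocker above 0.15 rad and contact force between the fingers and large_dispenser above 1 N), for 0.05 s.
2. three fuses lie in the pick tray, the fourth and fifth held back (x of large_fuse1 in the frame of large_dispenser between -0.135 and -0.06 m and z of each of large_fuse1, large_fuse2, large_fuse3 in the frame of large_dispenser below 0.045 m and x of large_fuse2 in the frame of large_dispenser between -0.135 and -0.06 m and x of large_fuse3 in the frame of large_dispenser between -0.135 and -0.06 m and x of each of large_fuse4, large_fuse5 in the frame of large_dispenser above -0.045 m), for 0.2 s.
At the end, for the whole second after the job is handed in: Large fuses 1 to 3 lie still in the pick tray (over 60 mm in front of the dispenser's origin), 4 and 5 rest against the shut gate (30 and 8 mm in front, +-12 mm); both rockers are back at rest (below 0.06 rad); small fuses and bystanders within 15 to 20 mm of their start (x of large_fuse1 in the frame of large_dispenser between -0.135 and -0.06 m and z of each of large_fuse1, large_fuse2, large_fuse3 in the frame of large_dispenser below 0.045 m and x of large_fuse2 in the frame of large_dispenser between -0.135 and -0.06 m and x of large_fuse3 in the frame of large_dispenser between -0.135 and -0.06 m and x of large_fuse4 in the frame of large_dispenser between -0.042 and -0.018 m and x of large_fuse5 in the frame of large_dispenser between -0.02 and 0.004 m and value of joint each of large_rocker, small_rocker below 0.06 rad and linear speed of each of large_fuse1, large_fuse2, large_fuse3, large_fuse4, large_fuse5 below 0.03 m/s and distance of each of small_fuse1, small_fuse2, small_fuse3, small_fuse4 from where it was at the start of the episode below 0.015 m and distance of each of screwdriver, jar, carton from where it was at the start of the episode below 0.02 m); the robot touches nothing.
It fails at once if a fourth large fuse is let out of the gate (x of any of large_fuse4, large_fuse5 in the frame of large_dispenser below -0.05 m).
It fails at once if a fuse is touched by the robot (contact force between any of the fingers, the arm and large_fuse1 above 0.5 N or contact force between any of the fingers, the arm and large_fuse2 above 0.5 N or contact force between any of the fingers, the arm and large_fuse3 above 0.5 N or contact force between any of the fingers, the arm and large_fuse4 above 0.5 N or contact force between any of the fingers, the arm and large_fuse5 above 0.5 N or contact force between any of the fingers, the arm and small_fuse1 above 0.5 N or contact force between any of the fingers, the arm and small_fuse2 above 0.5 N or contact force between any of the fingers, the arm and small_fuse3 above 0.5 N or contact force between any of the fingers, the arm and small_fuse4 above 0.5 N).
It fails at once if a large fuse is lifted off the chute (z of any of large_fuse1, large_fuse2, large_fuse3, large_fuse4, large_fuse5 in the frame of large_dispenser above 0.085 m).
It fails at once if the small dispenser's rocker is pressed (value of joint small_rocker above 0.12 rad).
It fails at once if a bystander is moved (distance of any of screwdriver, jar, carton from where it was at the start of the episode above 0.02 m).
It also fails if it takes over 32 s, if anything falls off the work surface, if the arm or the gripper's body presses on something with over 40 N, if the wrist force passes 120 N, or if a joint passes its speed limit or range.

## Working session

There is one attempt and no reset: what is moved stays moved. The work goes in short steps, Python scripts to look and compute and a tool call to move; the robot and the scene stay as the last step left them, time stands still between calls to the robot, and variables do not carry over. Pictures are saved under pics/ and viewed, at most 10 in all, crops included, and the job is handed in when it is done.

Besides the shell and the picture viewer there is one more tool, called after ">>>" as name(argument=value, ...) on one line, values as JSON. carry_out: Moves the arm, as the interface text tells. Its arguments: {"type":"object","properties":{"targets":{"type":"array","items":{"type":"object","properties":{"dp":{"type":"array","items":{"type":"number"}},"yaw":{"type":"number"}}}},"fingers":{"type":"number"},"grip_force":{"type":"number"}},"required":["targets"]}

```bash
mkdir -p pics; python3 - <<'E'
from rig import r
import cv2,numpy as np
s=r.sense();print(s['clock'],s['eef_pos'],s['tcp_rot'],s['opening'],r.tip_reach)
for n in("top","side"):
    cv2.imwrite(f"pics/{n}0.png",r.grab_frame(n)[:,:,::-1])
    c=r.get_calibration(n);print(n,c)
E
```

```text
0.0 [ 281.59782578 -557.43719118  238.56780021] [-3.14018619e+00  2.31735746e-05  4.67782785e-01] 1.0018605574583712 8.0
top {'fx': 415.6654829568909, 'fy': 415.6654829568909, 'cx': 309.0446452068537, 'cy': 203.89754972740843, 'dist_coeffs': array([-0.00051893,  0.        ,  0.        ,  0.        ,  0.        ]), 'rvec': array([ 2.14174945, -2.17989982,  0.06988979]), 'tvec': array([  39.60881668,  577.71014903, 1088.39840683])}
side {'fx': 402.3996755389272, 'fy': 402.3996755389272, 'cx': 315.84784106796616, 'cy': 198.60740691054394, 'dist_coeffs': array([-0.06243487,  0.        ,  0.        ,  0.        ,  0.        ]), 'rvec': array([ 0.15250796, -2.80865756,  1.29538138]), 'tvec': array([ 562.93443839,  127.12511717, 1173.47029507])}
```

View pics/top0.png

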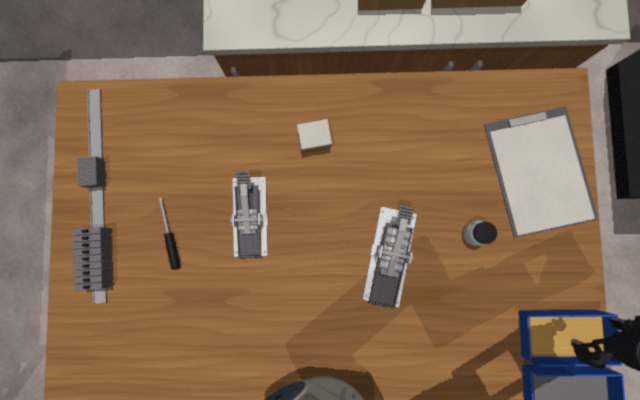

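View pics/side0.png

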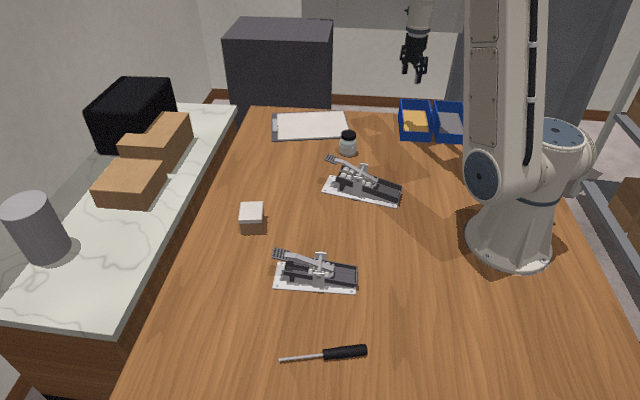

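The top view shows one dispenser at about (250,217) and a longer one at about (390,257), with paddles at (242,177) and (405,211). The carton is at (314,136), the jar at (480,234) and the screwdriver at (170,235). I'll enlarge the longer one.

```bash
python3 - <<'E'
import cv2,numpy as np
a=cv2.imread("pics/top0.png")[195:315,345:435]; b=cv2.imread("pics/top0.png")[160:280,205:295]
cv2.imwrite("pics/crop0.png",cv2.resize(np.hstack([a,b]),None,fx=4.4,fy=4.4,interpolation=cv2.INTER_CUBIC))
E
```

```text
(no output)
```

View pics/crop0.png

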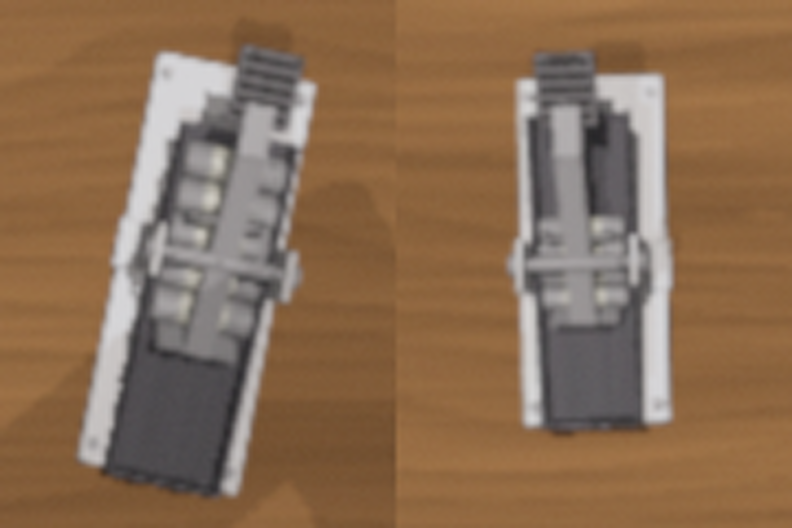

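The left crop is the large dispenser: five thick fuses, with the paddle centre at crop (270,80). Base corners are at (158,52), (316,84) and (78,462).

```bash
cat > h.py <<'E'
from rig import r
import cv2,numpy as np
from scipy.optimize import least_squares
def ray(n,uv,z,c=None):
    c=c or r.get_calibration(n);R=cv2.Rodrigues(c['rvec'])[0];K=np.array([[c['fx'],0,c['cx']],[0,c['fy'],c['cy']],[0,0,1]])
    p=cv2.undistortPoints(np.array([[uv]],float),K,c['dist_coeffs'])[0,0]
    d=R.T@[*p,1];o=-R.T@c['tvec'];return o+d*(z-o[2])/d[2]
def proj(n,P,c=None):
    c=c or r.get_calibration(n);K=np.array([[c['fx'],0,c['cx']],[0,c['fy'],c['cy']],[0,0,1]])
    return cv2.projectPoints(np.array(P,float),c['rvec'],c['tvec'],K,c['dist_coeffs'])[0][:,0]
E
python3 - <<'E'
from h import *
f=lambda u,v:(345+u/4.4,195+v/4.4)
L=[(120,49,6),(120,-49,6),(-135,49,6),(98.7,0,111),(98.7-22,0,107)]
px=[(158,52),(316,84),(78,462),(270,80),(265,104)]
L,px=np.array(L[:4],float),px[:4]
W=np.array([ray("top",f(*p),l[2]) for p,l in zip(px,L)])
print(W.round(1),np.linalg.norm(W[0]-W[1]),np.linalg.norm(W[0]-W[2]))
def res(q):
    c,s=np.cos(q[2]),np.sin(q[2]);return (np.c_[q[0]+c*L[:,0]-s*L[:,1],q[1]+s*L[:,0]+c*L[:,1]]-W[:,:2]).ravel()
o=least_squares(res,[500,-150,0]);print(o.x,o.fun.round(1))
q=o.x
print("paddle",q[0]+98.7*np.cos(q[2]),q[1]+98.7*np.sin(q[2]))
for n,p,z in(("jar",(484,232),85),("carton",(314,136),60)):print(n,ray("top",p,z))
s=r.sense()['tcp_rot'];print(s)
c=r.get_calibration("wrist");print(-cv2.Rodrigues(c['rvec'])[0].T@c['tvec'])
E
```

```text
[[ 568.6 -165.4    6. ]
 [ 547.  -261.6    6. ]
 [ 320.1 -109.1    6. ]
 [ 543.1 -211.9  111. ]] 98.57782402746373 254.81741923241387
[ 4.42317098e+02 -1.87644480e+02 -2.23718368e-01] [ 1.6 -1.1  1.4 -0.5  1.5 -0.8 -4.5  2.4]
paddle 538.5574192436803 -209.54175132582142
jar [ 494.14880186 -408.25283479   85.        ]
carton [755.24866169  12.47143064  60.        ]
[-3.14034218e+00  8.07628942e-09  4.67847106e-01]
[ 346.17058151 -525.07057975  373.36929157]
```

Measured base is 98.6 × 254.8 mm, which matches the large dispenser. Its paddle is near (540,-210) with yaw -0.224. I'll move above the paddle with the fingers shut.

>>> carry_out(targets=[{"dp": [30,-15,0],"yaw": 4},{"dp": [70,-35,0],"yaw": 8},{"dp": [115,-58,0],"yaw": 12},{"dp": [160,-80,5],"yaw": 17},{"dp": [205,-102,10],"yaw": 22},{"dp": [250,-125,20],"yaw": 27},{"dp": [295,-147,30],"yaw": 32},{"dp": [340,-170,45],"yaw": 36},{"dp": [370,-185,60],"yaw": 39.6},{"dp": [387,-193,70],"yaw": 39.6},{"dp": [387,-193,70],"yaw": 39.6}], fingers=-1)

```text
clock: 1.48
eef_pos: [540.1, -210.4, 168.4]
tcp_rot: [-3.141, 0.002, -0.22]
contact_force: [0.2, 0.2, -0.5]
opening: 0.001
grasp_force: 0.0
```

```bash
python3 - <<'E'
from h import *
s=r.sense();print(s['clock'],s['eef_pos'],s['tcp_rot'],s['opening'],s['contact_force'])
c=r.get_calibration("wrist");cv2.imwrite("pics/w1.png",r.grab_frame("wrist")[:,:,::-1])
for z in(111,90):print(z,proj("wrist",[[540,-210,z]],c))
print(ray("wrist",(320,200),111,c), -cv2.Rodrigues(c['rvec'])[0].T@c['tvec'])
E
```

```text
1.475 [ 540.09253703 -210.42879768  168.41275995] [-3.14147350e+00  1.68390301e-03 -2.20486258e-01] 0.0009707022289801242 [ 0.21565306  0.20147945 -0.47367769]
111 [[317.95422842 219.16454002]]
90 [[318.02132054 208.95757571]]
[ 552.71293095 -214.22742739  111.        ] [ 610.77758137 -226.38165391  303.00134554]
```

View pics/w1.png

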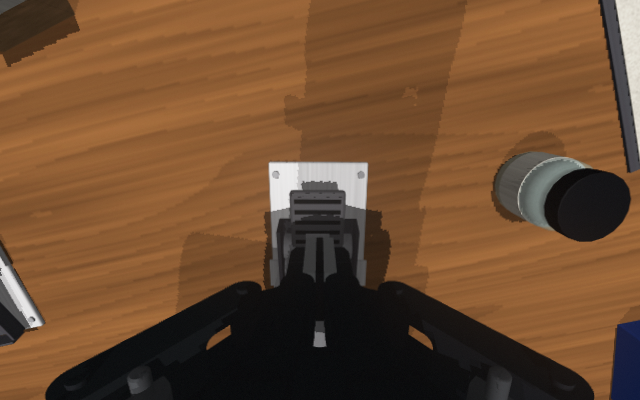

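The wrist view shows the paddle's rear top edge at v≈192, u 290–346 (centre 318). The fingertips are at about (319,245), centred across the paddle.

```bash
python3 - <<'E'
from h import *
P=np.array([ray("wrist",p,116) for p in((290,192),(346,192))]);print(P,np.linalg.norm(P[0]-P[1]))
B=np.array([ray("wrist",p,6) for p in((269,163),(368,163))]);print(B,np.linalg.norm(B[0]-B[1]))
d=np.array([np.cos(.22),-np.sin(.22)]);n=P.mean(0)[:2]
e=B.mean(0)[:2]
print("paddle rest from rear edge",n-21.5*d,"from base",e-21.3*d)
t=r.sense()['eef_pos'][:2];m=(n-21.5*d+e-21.3*d)/2-t;print("along,left",m@d,m@[np.sin(.22),np.cos(.22)])
E
```

```text
[[ 563.2251418  -198.0507429   116.        ]
 [ 555.43967248 -232.59928291  116.        ]] 35.41490010474135
[[ 568.52759061 -168.15731728    6.        ]
 [ 547.29563552 -262.45872232    6.        ]] 96.66204482356216
paddle rest from rear edge [ 538.35061198 -210.63307601] from base [ 537.12499739 -210.65972883]
along,left -2.229839519253201 0.14845503346619682
```

>>> carry_out(targets=[{"dp": [3,0,20],"yaw": 0},{"dp": [3,0,38],"yaw": 0},{"dp": [3,0,50],"yaw": 0},{"dp": [3,0,62],"yaw": 0},{"dp": [3,0,74],"yaw": 0},{"dp": [3,0,84],"yaw": 0},{"dp": [3,0,92],"yaw": 0},{"dp": [3,0,92],"yaw": 0}])

```text
clock: 2.52
eef_pos: [544.2, -212.2, 77.2]
tcp_rot: [3.141, -0.002, -0.223]
contact_force: [2.6, -1.8, 5.9]
opening: 0.002
grasp_force: 3.4
```

>>> carry_out(targets=[{"dp": [0,0,1.5],"yaw": 0},{"dp": [0,0,2.5],"yaw": 0},{"dp": [0,0,2.5],"yaw": 0},{"dp": [0,0,2.5],"yaw": 0}])

```text
clock: 3.02
eef_pos: [544.0, -212.2, 75.2]
tcp_rot: [3.141, -0.002, -0.223]
contact_force: [1.7, -1.1, 6.2]
opening: 0.002
grasp_force: 3.3
```

```bash
python3 - <<'E'
from h import *
a=r.grab_frame("top")[195:315,345:435,::-1];b=r.grab_frame("side")[140:220,305:415,::-1]
b=cv2.resize(b,(440,320),interpolation=cv2.INTER_CUBIC);a=cv2.resize(a,(360,480),interpolation=cv2.INTER_CUBIC)
cv2.imwrite("pics/p2.png",np.hstack([a,np.vstack([b,np.zeros((160,440,3),np.uint8)])]))
s=r.sense();print(s['clock'],s['contact_force'],s['eef_pos'])
E
```

```text
3.125 [ 2.76113728 -1.40267949  5.86779057] [ 543.99570818 -212.17927571   75.22624396]
```

View pics/p2.png

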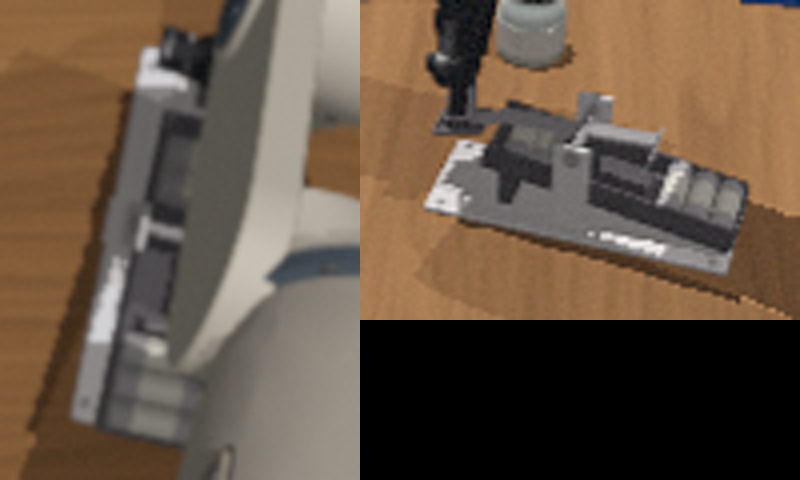

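The side crop shows three fuses in the tray at about x 665–740 and two held behind the blade at about (530,135). I'll hold a little longer, then let go.

>>> carry_out(targets=[{"dp": [0,0,0],"yaw": 0},{"dp": [0,0,0],"yaw": 0},{"dp": [0,0,0],"yaw": 0},{"dp": [0,0,0],"yaw": 0},{"dp": [0,0,0],"yaw": 0},{"dp": [0,0,0],"yaw": 0},{"dp": [0,0,-25],"yaw": 0},{"dp": [0,0,-60],"yaw": 0},{"dp": [0,0,-100],"yaw": 0},{"dp": [0,0,-140],"yaw": 0},{"dp": [0,0,-140],"yaw": 0},{"dp": [0,0,-140],"yaw": 0}])

```text
clock: 4.62
eef_pos: [542.3, -211.4, 213.8]
tcp_rot: [-3.141, 0.002, -0.223]
contact_force: [-0.5, 0.7, -0.5]
opening: -0.001
grasp_force: 0.0
```

>>> carry_out(targets=[{"dp": [0,40,0],"yaw": 0},{"dp": [0,80,0],"yaw": 0},{"dp": [0,120,0],"yaw": 0},{"dp": [0,160,0],"yaw": 0},{"dp": [0,200,0],"yaw": 0},{"dp": [0,200,0],"yaw": 0},{"dp": [0,200,0],"yaw": 0},{"dp": [0,200,0],"yaw": 0}])

```text
clock: 5.62
eef_pos: [498.8, -405.5, 214.0]
tcp_rot: [-3.141, 0.001, -0.222]
contact_force: [-0.5, -0.3, 0.5]
opening: 0.0
grasp_force: 0.0
```

```bash
python3 - <<'E'
from h import *
a=r.grab_frame("top")[195:315,345:435,::-1];b=r.grab_frame("side")[140:220,305:415,::-1]
b=cv2.resize(b,(440,320),interpolation=cv2.INTER_CUBIC);a=cv2.resize(a,(360,480),interpolation=cv2.INTER_CUBIC)
cv2.imwrite("pics/p3.png",np.hstack([a,np.vstack([b,np.zeros((160,440,3),np.uint8)])]))
s=r.sense();print(s['clock'],s['contact_force'],s['eef_pos'])
E
```

```text
5.725 [-1.04425726  0.59258185  0.08852114] [ 499.08726734 -405.76462199  214.58851512]
```

View pics/p3.png

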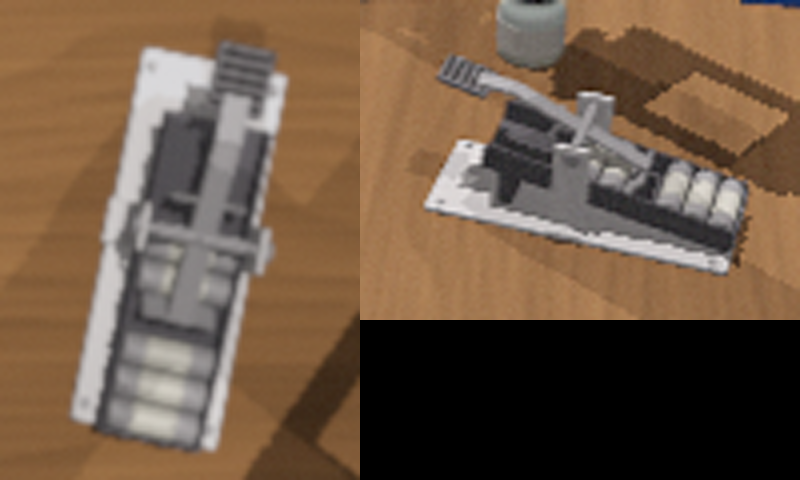

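Three fuses lie in the tray (top crop, rows at v≈350, 385 and 415). The other two rest against the shut gate (v≈250–280), and the rocker is back up with the paddle at (245,70).

```bash
python3 -c "
from rig import r
print(r.sign_off())"
```

```text
the job is handed in; nothing more can be done
None
```

I dispensed exactly three large fuses into the pick tray, the other two rest against the shut gate with the rocker back up, and the job is handed in; no verdict came back.

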